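Lock the cleaner bottle in its holder and take off the safety cap

TASK

Swing the blue gate of the bottle holder fully shut so that its spring tab drops behind the orange rim and locks the bottle in. Then press the red safety cap of the yellow cleaner bottle down, twist it anticlockwise (seen from above) until it is free, and lift it straight up. Finish while still holding the cap in the gripper, still and upright, about 8 cm above the bottle's mouth: do not put it down or let go, leave the bottle locked in its holder, and do not move or tip the crockery and jars standing about.

Things in the scene. Friction and masses are not known exactly. Their poses are not given: they have to be found in the camera images.
- holder: White bottle holder screwed to the worktop: base 104 x 104 x 5 mm, 4 mm walls 62 mm high on its -x, +x and -y sides (own axes), +y side closed by the gate. Origin: centre of the underside. Hinge post at (-52, +48) mm, 82 mm high. Strike post (x 51 to 67, y 35 to 71 mm) with an orange rim, 64 mm high at its crest, ramped on its +y side.
- gate (a joint): Hinge angle of the blue gate, rad: 0 = fully shut on its stop; starts 0.7 to 1.25 open. Vertical axis; seen from above it shuts clockwise; at angle a the gate points along the holder's x axis turned by a about +z. It stays where left. The ramp (last 0.2 rad) takes 3 to 6 N at the paddle. The tab drops behind the rim only below about 0.03: push right to the stop; then it is locked.
- gate_hinge (a point): Point on the gate's hinge axis, 88 mm above the worktop. Its x axis points along the gate from hinge to free end, its y axis out of the gate's outer face (the face to push on when shutting).
- gate_paddle (a point): Centre of the blue upright paddle at the gate's free end, 88 mm above the worktop, 108 mm from the hinge axis. Paddle: 92 to 124 mm from the hinge, 10 mm thick, 67 to 109 mm high. Axes as gate_hinge: +y is the outer face. The rest of the gate is a panel 6 mm thick, 16 to 76 mm high.
- tab (a joint): Lift in m of the steel spring tab (8 mm pin under the paddle): 0 = down, up to about 0.007 while it rides over the rim's ramp, back to 0 when it has dropped behind.
- bottle: Yellow cleaner bottle, loose, about 0.6 kg, standing in the holder on its 5 mm base with 2 mm play. Body 84 x 84 mm and 86 mm high, shoulder sloping in to 27 mm radius at 106 mm height, neck above it. Origin: centre of the underside; z up along the neck axis.
- bottle_mouth (a point): Centre of the bottle's mouth (top of the neck), on the neck axis, 122 mm above the bottle's underside, inside the cap while that is on.
- cap: Red ribbed round push-and-turn cap, 52 mm diameter, 37 mm high, 30 g. Origin: centre of its lower edge, z up through its top. In place, its lower edge is 113 mm and its top 150 mm above the bottle's underside. Grip across any diameter on its upper 20 mm; fingertips 8 mm or more above its lower edge stay clear of the bottle when it is pressed.
- dosing_cup: White plastic dosing cup, 48 mm wide, 45 mm high, standing near the holder; leave it. Origin: centre of the underside.
- tumbler: Blue ceramic tumbler, 60 mm wide, 70 mm high, standing near the holder; leave it. Origin: centre of the underside.
- soap: Green dish-soap bottle, 60 mm wide, 170 mm high, at the far side; leave it. Origin: centre of the underside.
- mug: White mug, 80 mm wide plus handle, 90 mm high, at the far side; leave it. Origin: centre of the underside.
- spice_jar: Amber jar with a black lid, 60 mm wide, 100 mm high, at the far side; leave it. Origin: centre of the underside.
- pan: Dark frying pan, 210 mm wide, 45 mm high, with a 150 mm black handle along its -x, on the robot's right; leave it. Origin: centre of the underside.
- bowl: White bowl, 130 mm wide, 55 mm high, on the robot's left; leave it. Origin: centre of the underside.
- cap_top (a point): Centre of the cap's top, axes as the cap (a white line marks +x, which starts along the bottle's x). How it opens: a sprung liner holds it up; pressing takes 8 N to start, 12 N at the full 7 mm. It must be 5 mm or more down to turn. Kept down and turned anticlockwise seen from above it lifts free between 55 and 120 degrees (0.96 to 2.1 rad), best 75 degrees; one grasp is enough.
Mind the look-alikes: they are no part of the job. Leave any green or turquoise look-alike of the holder alone. Several things have the shape of the cap; the one meant has the colours described above.

How it is judged:
On the way, in this order (a step that is already met when the one before it is completed fails the run):
1. the gate is shut and its tab has dropped behind the rim (value of joint gate below 0.04 rad and value of joint tab below 0.003 m), for 0.2 s.
2. the cap is pressed down on the bottle (4 mm or more) (z of cap in the frame of bottle below 0.1095 m), for 0.05 s.
3. the cap is turned by 40 degrees or more while still on the neck (angle between the x axis of cap and the x axis of bottle, either way round above 0.7 rad and z of cap in the frame of bottle below 0.12 m), for 0.04 s.
At the end, for the whole second after the job is handed in: Gate still shut (under 0.05 rad), tab down; bottle upright on the holder base (within 12 mm). The fingers hold the cap clear of bottle and holder, upright within 14 degrees, at rest, its lower edge 50 to 120 mm above the mouth and within 35 mm of the neck axis (value of joint gate below 0.05 rad and value of joint tab below 0.003 m and horizontal distance between bottle and holder below 0.012 m and z of bottle in the frame of holder below 0.012 m and angle between bottle's own z axis and vertical below 0.1 rad and z of cap in the frame of bottle_mouth between 0.05 and 0.12 m and horizontal distance between cap and bottle_mouth below 0.035 m and angle between cap's own z axis and vertical below 0.25 rad and contact force between the fingers and cap above 1 N and contact force between cap and bottle below 0.05 N and contact force between cap and holder below 0.05 N and linear speed of cap below 0.03 m/s); the arm keeps its last pose, push and grip.
It fails at once if the bottle is lifted out of its holder or tipped (z of bottle in the frame of holder above 0.035 m or angle between bottle's own z axis and vertical above 0.3 rad).
It fails at once if a bystander is moved more than 30 mm or tipped (distance of any of dosing_cup, tumbler, soap, mug, spice_jar, pan, bowl from where it was at the start of the episode above 0.03 m or angle between any of dosing_cup, tumbler, soap, mug, spice_jar's own z axis and vertical above 0.5 rad).
It also fails if it takes over 51 s, if anything falls off the work surface, if the arm or the gripper's body presses on something with over 40 N, if the wrist force passes 120 N, or if a joint passes its speed limit or range.

ROBOT

A 6-joint arm with a two-finger parallel gripper is mounted at the origin on the work surface. World frame = base frame: x ahead of the robot, y to its left, z up, the work surface at z = 0. Lengths are in m, angles in rad, forces in N, time in s.
With the tool pointing down it reaches from about 0.425 to 1.125 m from the base axis. Payload 14.9 kg.
Tool frame: the origin (TCP) lies midway between the tips of the shut fingers; the grasp point (between the pads) lies 19 mm behind it (arm.tcp_to_grasp is the distance from the TCP to the grasp point, in m); z points along the fingers, y is the line along which they close (so a half turn about z gives the same grasp; the last joint's range is limited). The gripper opens to 91 mm and grips with 3 to 60 N. Pads are 32 mm wide; open, the fingers measure 118 mm over their backs; the gripper's body (76 mm by 178 mm) begins 60 mm behind the grasp point.
Start: joints at [-1.187, 0.379, 1.734, -0, 1.028, -0.033], TCP at [0.283, -0.64, 0.214] pointing down, gripper open.
Joint ranges: [-2.77, 2.77], [-0.74, 2.19], [0, 2.66], [-1.06, 4.2], [0.31, 2.87], [-3.08, 3.08]. Speed limits (rad/s): [1.89, 1.89, 2.39, 3.14, 3.14, 3.14].

INTERFACE

Orientations are given as a 3x3 rotation matrix whose columns are the frame's x, y, z axes.
In Python, from rig import sensors, eyes, order, arm gives the robot as it stands.
- The arm moves only by the shell command python3 -m crank 'ROWS' [FORCE]. ROWS is a JSON object of lists of equal length, an entry for each row: "slide": the shift along the tool's x, y, z each as a share of 25 mm, from -1 to 1, a list of three; "dr": the turn, a rotation vector about the tool's x, y, z each as a share of 0.12 rad, from -1 to 1, a list of three; "hand": the closure, from 0 (fully open) to 1 (shut). A call has exactly 10 rows; each row shifts and turns the commanded pose from where the row before left it, along the tool's axes as they then stand; what a row does not reach is not made up. A row lasts 1/12 s, in which the tool goes at most 41.7 mm and 7.16 degrees, less where a joint would pass 70% of its speed; a pose out of reach is approached as far as the arm can. A call with a number of a shift or a turn outside -1 to 1 is refused whole. A call with a gripper value outside its range is refused whole. The fingers move at their own pace and stop on an object; FORCE is the grip in N (left out, the last holds). Time passes only in rows, so rows that do not move let the fingers close, or fill a call up. It gives the time, the measured TCP pose, the force, the opening and the grip force at its end, in the units of the state.
- sensors.sense(): the state, without advancing time (a new reading comes with each control period).
- eyes.read_camera(name): name is "scene" or "top" or "wrist"; returns a dict with "img" (400x640x3 uint8, red, green, blue), "fx", "fy", "cx", "cy" (pixels), "position" and "rotation" of the camera in the world. Camera axes: x right, y up, looking along -z (the intrinsics and any distortion apply to the point x, -y, -z); pixel columns grow to the right and rows downward; lengths in m; the calibration is good to about 2 mm. The wrist camera is an equidistant fisheye: a pixel r from the principal point sees the ray r / f radians off the axis. A picture is of the moment at which its call begins. There is no depth.
- order.job_done(): hands the job in; it is judged then, once.
The state is a dict: "clock": time; "q": joint angles; "qd": joint speeds; "effort": joint torques, N m; "tool_pos": TCP position; "tool_rot": TCP orientation; "wrist_force": force on the tool from outside, world axes, zero at the start; "wrist_torque": the same for the moment, N m; "finger_gap": finger opening in m; "grip_force": force on a finger pad.
Only numpy, scipy, OpenCV 4.12 (cv2) and the standard library are available. Lean on these libraries where they do the work, as an engineer would, in place of code of your own. Each camera call takes 0.05 s, during which the arm holds its last target. There are 200 camera calls.

## Working session

There is one attempt and no reset: what is moved stays moved. The work goes in short steps, Python scripts to look and compute and a shell command to move; the robot and the scene stay as the last step left them, time stands still between calls to the robot, and variables do not carry over. Pictures are saved under pics/ and viewed, at most 10 in all, crops included, and the job is handed in when it is done.

```bash
ls; mkdir -p pics; python3 - <<'E'
from rig import sensors, eyes, arm
import cv2, numpy as np
print(sensors.sense()); print(arm.tcp_to_grasp)
ims=[]
for n in ("scene","top"):
    c=eyes.read_camera(n); print(n,[c[k] for k in("fx","fy","cx","cy")],np.array(c["position"]).round(4).tolist(),np.array(c["rotation"]).round(4).tolist(), [k for k in c])
    cv2.imwrite(f"pics/{n}.png",c["img"][:,:,::-1])
E
```

```text
pics
{'clock': 0.0, 'q': array([-1.18725339e+00,  3.79382052e-01,  1.73480812e+00, -9.53925181e-06,
        1.02848793e+00, -3.33004626e-02]), 'qd': array([ 5.88360547e-04,  1.11349660e-04,  1.30004313e-03, -2.77209472e-05,
        8.53599256e-04, -2.23298777e-03]), 'effort': array([-5.63680915e-04, -7.63719249e+01, -4.34362006e+01,  6.50165789e-02,
        4.24720778e-02, -1.00182808e-04]), 'tool_pos': array([ 0.28325271, -0.639684  ,  0.21329325]), 'tool_rot': array([[ 9.14369535e-01,  4.04880454e-01, -4.13762202e-04],
       [ 4.04880664e-01, -9.14368985e-01,  1.00353085e-03],
       [ 2.79787030e-05, -1.08512236e-03, -9.99999411e-01]]), 'wrist_force': array([-0.13232914, -0.15705551, -0.06685288]), 'wrist_torque': array([-0.03950911,  0.03982427, -0.01908182]), 'grip_force': 0.0, 'finger_gap': 0.09100583593658991}
0.0188
scene [407.9385593874695, 407.9385593874695, 326.47845512603095, 194.87549818875692] [1.2944, -0.157, 0.9963] [[0.1349, -0.7551, 0.6416], [0.9908, 0.1004, -0.0902], [0.0037, 0.6479, 0.7617]] ['img', 'fx', 'fy', 'cx', 'cy', 'position', 'rotation']
top [473.81246020157613, 473.81246020157613, 317.39118740494024, 200.26892360580933] [0.3987, -0.0323, 1.7032] [[-0.0057, 0.996, -0.0893], [-0.9998, -0.0041, 0.0181], [0.0177, 0.0894, 0.9958]] ['img', 'fx', 'fy', 'cx', 'cy', 'position', 'rotation']
```

View pics/scene.png

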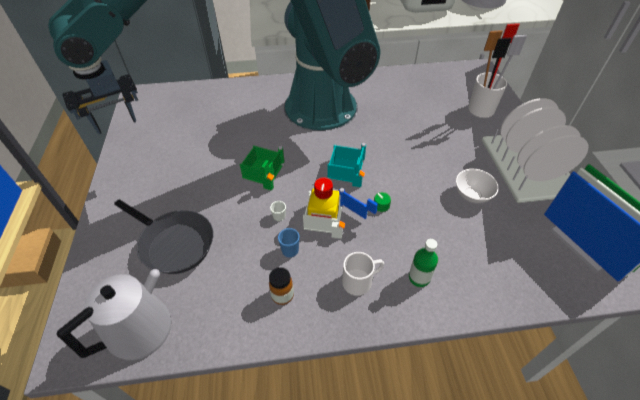

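View pics/top.png

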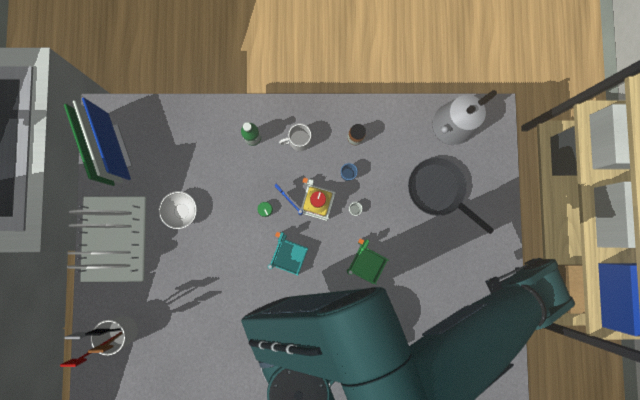

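Candidates: the red cap on the yellow bottle, scene (323,187) / top (319,200). Look-alikes are the green loose cap, scene (382,201) / top (265,209), the turquoise holder at top (290,255) and the green holder at top (368,262). I choose the red cap, yellow bottle and white holder, with the blue gate running from top (301,213) to (279,187) and the orange rim at top (305,181).

```bash
cat > h.py <<'E'
import cv2, numpy as np
from rig import sensors, eyes, arm
def cast(c,u,v,z):
    d=np.array(c["rotation"])@np.array([(u-c["cx"])/c["fx"],-(v-c["cy"])/c["fy"],-1.])
    p=np.array(c["position"]); return p+d*(z-p[2])/d[2]
def mask(c,name,box):
    hsv=cv2.cvtColor(c["img"],cv2.COLOR_RGB2HSV); h,s,v=[hsv[...,i].astype(int) for i in range(3)]
    m={"red":((h<5)|(h>174))&(s>150)&(v>60),"orange":(h>=7)&(h<17)&(s>150)&(v>110),"yellow":(h>20)&(h<35)&(s>130)&(v>80),
       "blue":(h>105)&(h<125)&(s>140)&(v>60),"white":(s<60)&(v>170)}[name]
    o=np.zeros_like(m); x0,y0,x1,y1=box; o[y0:y1,x0:x1]=m[y0:y1,x0:x1]; return o.astype(np.uint8)
E
python3 - <<'E'
from h import *
for n,box in (("top",(260,160,345,235)),("scene",(295,165,400,245))):
    c=eyes.read_camera(n); x0,y0,x1,y1=box
    cv2.imwrite(f"pics/{n}_crop.png",cv2.resize(c["img"][y0:y1,x0:x1,::-1],None,fx=7,fy=7,interpolation=cv2.INTER_CUBIC))
    for k,z in (("red",.155),("orange",.064),("yellow",.1),("blue",.109)):
        m=mask(c,k,box); nn,l,st,ce=cv2.connectedComponentsWithStats(m)
        for i in range(1,nn):
            if st[i,4]>5:
                cn=cv2.findContours((l==i).astype(np.uint8),0,2)[0][0]
                b=cv2.boxPoints(cv2.minAreaRect(cn))
                print(n,k,st[i,4],ce[i].round(1),cast(c,*ce[i],z).round(4),"corners",[(q.round(1).tolist(),cast(c,*q,z)[:2].round(3).tolist()) for q in b])
E
```

```text
top red 152 [317.5 199.3] [ 0.5408 -0.0609  0.155 ] corners [([311.0, 192.0], [0.565, -0.04]), ([325.0, 192.0], [0.565, -0.086]), ([325.0, 206.0], [0.519, -0.085]), ([311.0, 206.0], [0.519, -0.039])]
top orange 14 [304.5 179.7] [ 0.6179 -0.0176  0.064 ] corners [([303.0, 178.0], [0.624, -0.012]), ([306.0, 178.0], [0.624, -0.023]), ([306.0, 181.0], [0.613, -0.023]), ([303.0, 181.0], [0.613, -0.012])]
top orange 8 [277.5 233.5] [0.4313 0.0761 0.064 ] corners [([276.0, 233.0], [0.433, 0.081]), ([279.0, 233.0], [0.433, 0.071]), ([279.0, 234.0], [0.43, 0.071]), ([276.0, 234.0], [0.43, 0.081])]
top yellow 247 [313.8 203.7] [ 0.531  -0.0493  0.1   ] corners [([302.6000061035156, 208.8000030517578], [0.514, -0.011]), ([309.1000061035156, 186.3000030517578], [0.59, -0.033]), ([331.20001220703125, 192.60000610351562], [0.568, -0.109]), ([324.79998779296875, 215.10000610351562], [0.492, -0.086])]
top yellow 24 [327.7 194.4] [ 0.5625 -0.0966  0.1   ] corners [([322.0, 191.0], [0.574, -0.077]), ([325.6000061035156, 187.89999389648438], [0.585, -0.09]), ([332.5, 196.0], [0.557, -0.113]), ([328.899
[... 1081 characters left out ...]
24]), ([344.0, 221.0], [0.612, -0.01]), ([344.0, 227.0], [0.633, -0.014]), ([339.0, 227.0], [0.631, -0.028])]
scene yellow 585 [324.  204.4] [ 0.5738 -0.0626  0.1   ] corners [([306.29998779296875, 213.8000030517578], [0.6, -0.116]), ([309.6000061035156, 186.8000030517578], [0.502, -0.096]), ([340.20001220703125, 190.60000610351562], [0.529, -0.009]), ([336.79998779296875, 217.60000610351562], [0.625, -0.034])]
scene blue 477 [357.6 204.5] [0.5935 0.0299 0.109 ] corners [([334.79998779296875, 201.60000610351562], [0.575, -0.032]), ([343.8999938964844, 184.8000030517578], [0.515, 0.004]), ([379.70001220703125, 204.3000030517578], [0.601, 0.091]), ([370.5, 221.10000610351562], [0.655, 0.054])]
```

View pics/top_crop.png

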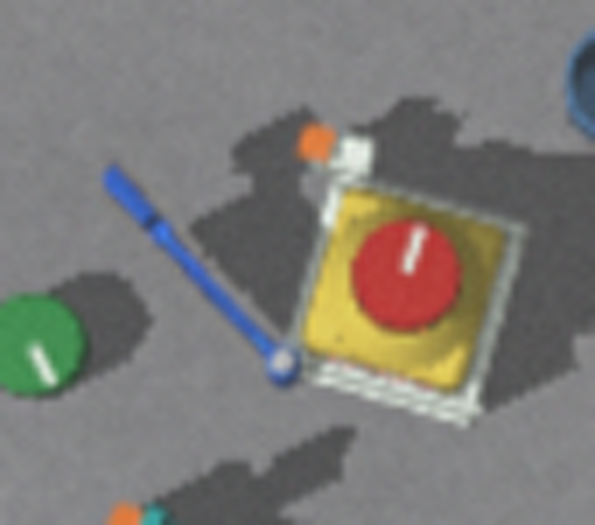

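View pics/scene_crop.png

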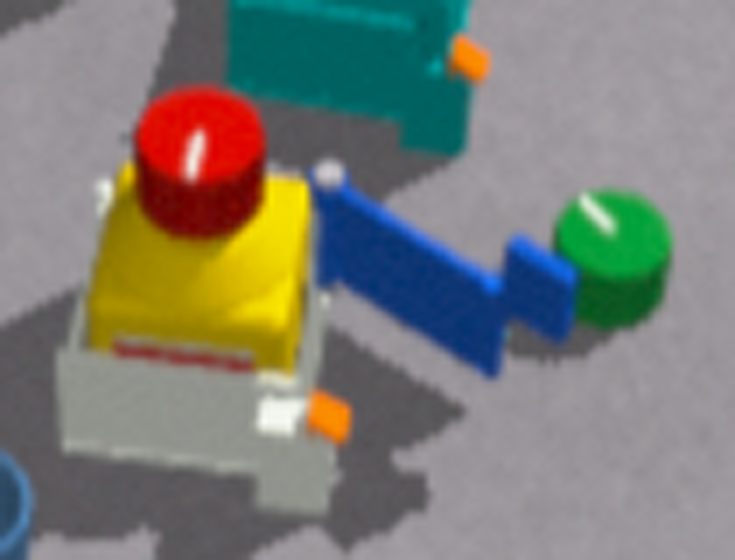

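The crops confirm it: a red cap with a white line at top-crop (406,275), a yellow bottle, a white holder, and a blue gate from hinge (283,362) to tip (112,175). The green cap at (35,345) stands outside the gate and must be left alone. The estimated gate bearing is about 43° and the holder x axis about -16°. The paddle is near (0.584, 0.075). I'm closing the fingers and moving toward (0.553, 0.108).

```bash
R='{"slide":[[1,-1,0],[1,-1,0],[1,-1,0],[1,-1,0],[1,-1,0],[1,-1,0],[1,-1,0],[1,-1,0],[1,-1,0],[1,-1,0]],"dr":[[0,0,0],[0,0,0],[0,0,0],[0,0,0],[0,0,0],[0,0,0],[0,0,0],[0,0,0],[0,0,0],[0,0,0]],"hand":[1,1,1,1,1,1,1,1,1,1]}' ; unset R
python3 -m crank '{"slide":[[1,-1,0],[1,-1,0],[1,-1,0],[1,-1,0],[1,-1,0],[1,-1,0],[1,-1,0],[1,-1,0],[1,-1,0],[1,-1,0]],"dr":[[0,0,0],[0,0,0],[0,0,0],[0,0,0],[0,0,0],[0,0,0],[0,0,0],[0,0,0],[0,0,0],[0,0,0]],"hand":[1,1,1,1,1,1,1,1,1,1]}' 20
python3 -m crank '{"slide":[[1,-1,0],[1,-1,0],[1,-1,0],[1,-1,0],[1,-1,0],[1,-1,0],[1,-1,0],[1,-1,0],[1,-1,0],[1,-1,0]],"dr":[[0,0,0],[0,0,0],[0,0,0],[0,0,0],[0,0,0],[0,0,0],[0,0,0],[0,0,0],[0,0,0],[0,0,0]],"hand":[1,1,1,1,1,1,1,1,1,1]}'
python3 -m crank '{"slide":[[0,0,0],[0,0,0],[0,0,0],[0,0,0],[0,0,0],[0,0,0],[0,0,0],[0,0,0],[0,0,0],[0,0,0]],"dr":[[0,0,-1],[0,0,-1],[0,0,-1],[0,0,-1],[0,0,-1],[0,0,-1],[0,0,-1],[0,0,-1],[0,0,-1],[0,0,-1]],"hand":[1,1,1,1,1,1,1,1,1,1]}'
```

```text
clock: 1.03
tool_pos: [0.411, -0.3086, 0.214]
tool_rot: [[0.914, 0.405, 0.0], [0.405, -0.914, -0.0], [0.0, 0.0, -1.0]]
wrist_force: [0.7, -0.1, 0.6]
finger_gap: 0.0277
grip_force: 0.0
clock: 1.87
tool_pos: [0.5384, 0.0214, 0.214]
tool_rot: [[0.914, 0.405, 0.0], [0.405, -0.914, -0.0], [0.0, 0.0, -1.0]]
wrist_force: [0.4, -0.8, -0.6]
finger_gap: 0.0006
grip_force: 0.0
clock: 2.7
tool_pos: [0.5381, 0.0195, 0.2139]
tool_rot: [[-0.052, 0.999, -0.0], [0.999, 0.052, 0.0], [0.0, -0.0, -1.0]]
wrist_force: [0.6, 0.2, 0.4]
finger_gap: 0.0008
grip_force: 0.0
```

```bash

python3 -m crank '{"slide":[[0.88,0.2,0],[0.88,0.2,0],[0.88,0.2,0],[0.88,0.2,0],[0,0,0],[0,0,0],[0,0,0],[0,0,0],[0,0,0],[0,0,0]],"dr":[[0,0,0],[0,0,0],[0,0,0],[0,0,0],[0,0,-0.97],[0,0,-0.97],[0,0,-0.97],[0,0,-0.97],[0,0,-0.97],[0,0,-0.97]],"hand":[1,1,1,1,1,1,1,1,1,1]}'
python3 -m crank '{"slide":[[0,0,1],[0,0,1],[0,0,1],[0,0,1],[0,0,1],[0,0,0],[0,0,0],[0,0,0],[0,0,0],[0,0,0]],"dr":[[0,0,0],[0,0,0],[0,0,0],[0,0,0],[0,0,0],[0,0,0],[0,0,0],[0,0,0],[0,0,0],[0,0,0]],"hand":[1,1,1,1,1,1,1,1,1,1]}'
python3 - <<'E'
from h import *
c=eyes.read_camera("scene"); cv2.imwrite("pics/s2.png",cv2.resize(c["img"][150:250,280:410,::-1],None,fx=5,fy=5,interpolation=cv2.INTER_CUBIC))
print(sensors.sense()["q"].round(2))
E
```

```text
clock: 3.53
tool_pos: [0.554, 0.1084, 0.2138]
tool_rot: [[-0.682, 0.732, -0.0], [0.732, 0.682, -0.0], [0.0, -0.0, -1.0]]
wrist_force: [-0.8, 0.5, 0.3]
finger_gap: 0.0005
grip_force: 0.0
clock: 4.37
tool_pos: [0.555, 0.1085, 0.0905]
tool_rot: [[-0.678, 0.736, 0.002], [0.736, 0.678, 0.0], [-0.001, 0.002, -1.0]]
wrist_force: [-0.6, 0.1, 0.3]
finger_gap: 0.0006
grip_force: 0.0
[ 0.15  0.35  2.05 -0.    0.73 -0.59]
```

View pics/s2.png

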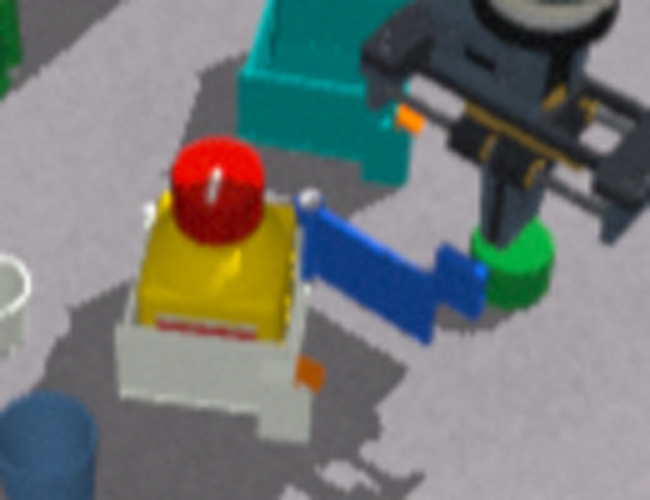

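The closed fingers, tip at crop (500,235), stand outside the paddle at (460,280), clear of the green cap. Next I push along the arc.

```bash

python3 -m crank '{"slide":[[-0.45,0,0.2],[-0.45,0,0],[-0.52,0.07,0],[-0.52,0.07,0],[-0.52,0.07,0],[-0.52,0.07,0],[-0.52,0.07,0],[-0.52,0.07,0],[-0.52,0.07,0],[0,0,0]],"dr":[[0,0,0],[0,0,0],[0,0,1],[0,0,1],[0,0,1],[0,0,1],[0,0,1],[0,0,1],[0,0,1],[0,0,0]],"hand":[1,1,1,1,1,1,1,1,1,1]}'
python3 - <<'E'
from h import *
c=eyes.read_camera("scene"); cv2.imwrite("pics/s3.png",cv2.resize(c["img"][150:250,280:410,::-1],None,fx=5,fy=5,interpolation=cv2.INTER_CUBIC))
E
```

```text
clock: 5.25
tool_pos: [0.6146, 0.0119, 0.084]
tool_rot: [[0.103, 0.995, 0.001], [0.995, -0.103, -0.0], [-0.0, 0.001, -1.0]]
wrist_force: [0.0, 0.3, 0.1]
finger_gap: 0.0006
grip_force: 0.0
```

View pics/s3.png

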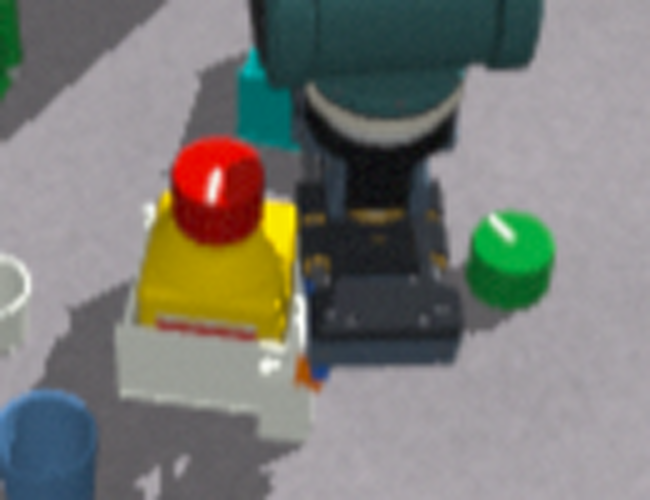

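The gate has followed and the paddle's tip is at the orange rim, crop (318,372). Now over the ramp to the stop.

```bash

python3 -m crank '{"slide":[[-0.4,0.05,0],[-0.4,0.05,0],[-0.1,0,0],[-0.05,0,0],[0,0,0],[0,0,0],[0,0,0],[0,0,0],[0,0,0],[0,0,0]],"dr":[[0,0,0.75],[0,0,0.75],[0,0,0],[0,0,0],[0,0,0],[0,0,0],[0,0,0],[0,0,0],[0,0,0],[0,0,0]],"hand":[1,1,1,1,1,1,1,1,1,1]}'
```

```text
clock: 6.13
tool_pos: [0.6129, -0.0082, 0.0841]
tool_rot: [[0.266, 0.964, 0.001], [0.964, -0.266, 0.001], [0.001, 0.001, -1.0]]
wrist_force: [5.6, 8.6, -3.4]
finger_gap: 0.0003
grip_force: 4.9
```

```bash

python3 -m crank '{"slide":[[-0.1,0,0],[-0.1,0,0],[0,0,0],[0,0,0],[0,0,0],[0,0,0],[0,0,0],[0,0,0],[0,0,0],[0,0,0]],"dr":[[0,0,0],[0,0,0],[0,0,0],[0,0,0],[0,0,0],[0,0,0],[0,0,0],[0,0,0],[0,0,0],[0,0,0]],"hand":[1,1,1,1,1,1,1,1,1,1]}'
```

```text
clock: 6.97
tool_pos: [0.6127, -0.0093, 0.0843]
tool_rot: [[0.268, 0.963, 0.004], [0.963, -0.268, 0.006], [0.007, 0.002, -1.0]]
wrist_force: [14.3, 48.1, -6.2]
finger_gap: 0.0003
grip_force: 25.1
```

The push force rose to about 48 N with only 1 mm of motion, so the gate is on its stop. I'll back off, raise, and check.

```bash

python3 -m crank '{"slide":[[0.6,0,0],[1,0,0],[0,0,-1],[0,0,-1],[0,0,-1],[0,0,-1],[0,0,-1],[0,0,-0.4],[0,0,0],[0,0,0]],"dr":[[0,0,0],[0,0,0],[0,0,0],[0,0,0],[0,0,0],[0,0,0],[0,0,0],[0,0,0],[0,0,0],[0,0,0]],"hand":[1,1,1,1,1,1,1,0,0,0]}'
python3 - <<'E'
from h import *
c=eyes.read_camera("scene"); a=cv2.resize(c["img"][160:250,290:390,::-1],None,fx=5,fy=5,interpolation=cv2.INTER_CUBIC)
w=eyes.read_camera("wrist"); b=cv2.resize(w["img"][:,:,::-1],(480,300))
print({k:w[k] for k in("fx","cx","cy","position","rotation")})
o=np.zeros((450,500+300,3),np.uint8); o[:450,:500]=a; b=cv2.resize(w["img"][:,:,::-1],(300,188)); o[:188,500:]=b
cv2.imwrite("pics/s4.png",o); cv2.imwrite("pics/w4.png",w["img"][:,:,::-1])
for n,cc,box in (("scene",c,(295,165,400,245)),):
    m=mask(cc,"blue",box); ys,xs=np.nonzero(m); print("blue px",len(xs), xs.min(),xs.max(),ys.min(),ys.max())
E
```

```text
clock: 7.8
tool_pos: [0.6215, 0.0245, 0.2184]
tool_rot: [[0.27, 0.963, 0.0], [0.963, -0.27, -0.0], [-0.0, 0.0, -1.0]]
wrist_force: [-0.8, -0.4, 0.1]
finger_gap: 0.0173
grip_force: 0.0
{'fx': 309.70691628693146, 'cx': 321.24191721181126, 'cy': 198.92498657802858, 'position': array([0.63951973, 0.09065494, 0.38860577]), 'rotation': array([[ 9.62420161e-01,  2.62773438e-01,  6.85387018e-02],
       [-2.71563263e-01,  9.32103922e-01,  2.39657408e-01],
       [-9.09591596e-04, -2.49263715e-01,  9.68435219e-01]])}
blue px 133 335 344 191 224
```

View pics/s4.png

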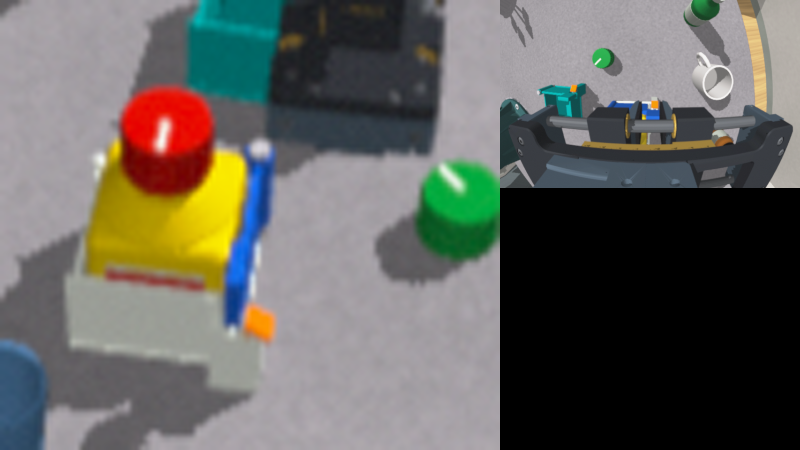

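View pics/w4.png

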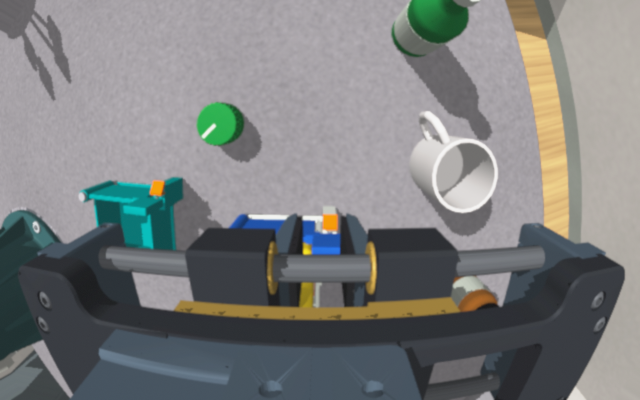

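The scene view shows the blue gate at crop (245,235) lying along the holder, with its paddle inside the orange rim at (258,322). It stayed shut after release. The wrist view shows the rim and paddle together at (328,222). The cap centre comes out at about (0.544, -0.062). I'm moving above it with open fingers, which close roughly along world x.

```bash

python3 -m crank '{"slide":[[0,0,0],[-0.84,-0.41,0],[-0.84,-0.41,0],[-0.84,-0.41,0],[-0.84,-0.41,0],[-0.84,-0.41,0],[0,0,0],[0,0,0],[0,0,0],[0,0,0]],"dr":[[0,0,0],[0,0,0],[0,0,0],[0,0,0],[0,0,0],[0,0,0],[0,0,0],[0,0,0],[0,0,0],[0,0,0]],"hand":[0,0,0,0,0,0,0,0,0,0]}'
python3 - <<'E'
from h import *
c=eyes.read_camera("scene"); m=mask(c,"red",(300,165,345,205)); ys,xs=np.nonzero(m); print(xs.min(),xs.max(),ys.min(),ys.max())
# project candidate centres: expected extents of cap (top circle and bottom circle)
R=np.array(c["rotation"]);P=np.array(c["position"])
t=np.linspace(0,6.28,100)
for x,y in((.540,-.0625),(.544,-.0625),(.548,-.0625)):
    w=np.concatenate([np.c_[x+.026*np.cos(t),y+.026*np.sin(t),0*t+z] for z in(.118,.155)])
    q=(w-P)@R; u=c["cx"]-c["fx"]*q[:,0]/q[:,2]; v=c["cy"]+c["fy"]*q[:,1]/q[:,2]; print(x,u.min(),u.max(),v.min(),v.max())
E
```

```text
clock: 8.73
tool_pos: [0.5442, -0.0624, 0.2186]
tool_rot: [[0.272, 0.962, -0.0], [0.962, -0.272, 0.0], [0.0, -0.0, -1.0]]
wrist_force: [0.6, 0.1, 0.1]
finger_gap: 0.0903
grip_force: 0.0
314 332 178 197
0.54 313.0665146080357 331.7759125102821 175.76496068635547 198.32797236550743
0.544 313.230770848924 331.9827498204703 176.79579385044576 199.4144660553653
0.548 313.3957742366069 332.1905285403272 177.83124734426153 200.5058530627469
```

```bash

python3 -m crank '{"slide":[[0,0,1],[0,0,1],[0,0,1],[0,0,0.5],[0,0,0],[0,0,0],[0,0,0],[0,0,0],[0,0,0],[0,0,0]],"dr":[[0,0,0],[0,0,0],[0,0,0],[0,0,0],[0,0,0],[0,0,0],[0,0,0],[0,0,0],[0,0,0],[0,0,0]],"hand":[0,0,0,0,0,0,1,1,1,1]}' 50
python3 -m crank '{"slide":[[0,0,0],[0,0,0],[0,0,0],[0,0,0],[0,0,0],[0,0,0],[0,0,0],[0,0,0],[0,0,0],[0,0,0]],"dr":[[0,0,0],[0,0,0],[0,0,0],[0,0,0],[0,0,0],[0,0,0],[0,0,0],[0,0,0],[0,0,0],[0,0,0]],"hand":[1,1,1,1,1,1,1,1,1,1]}' 50
```

```text
clock: 9.62
tool_pos: [0.5443, -0.0629, 0.1323]
tool_rot: [[0.272, 0.962, 0.001], [0.962, -0.272, -0.0], [0.0, 0.001, -1.0]]
wrist_force: [0.4, -0.4, 0.2]
finger_gap: 0.0676
grip_force: 0.0
clock: 10.45
tool_pos: [0.5437, -0.0628, 0.1316]
tool_rot: [[0.272, 0.962, -0.0], [0.962, -0.272, 0.0], [-0.0, -0.0, -1.0]]
wrist_force: [-3.4, 0.2, 5.8]
finger_gap: 0.051
grip_force: 50.0
```

```bash

python3 -m crank '{"slide":[[0,0,0.09],[0,0,0.09],[0,0,0.09],[0,0,0.05],[0,0,0],[0,0,0],[0,0,0],[0,0,0],[0,0,0],[0,0,0]],"dr":[[0,0,0],[0,0,0],[0,0,0],[0,0,0],[0,0,0],[0,0,0],[0,0,0],[0,0,0],[0,0,0],[0,0,0]],"hand":[1,1,1,1,1,1,1,1,1,1]}' 60
```

```text
clock: 11.28
tool_pos: [0.5438, -0.0628, 0.1241]
tool_rot: [[0.272, 0.962, -0.0], [0.962, -0.272, 0.0], [-0.0, -0.0, -1.0]]
wrist_force: [-6.8, 0.4, 14.0]
finger_gap: 0.051
grip_force: 60.0
```

```bash

python3 -m crank '{"slide":[[0,0,0.02],[0,0,0],[0,0,0],[0,0,0],[0,0,0],[0,0,0],[0,0,0],[0,0,0],[0,0,0],[0,0,0]],"dr":[[0,0,0],[0,0,-0.9],[0,0,-0.9],[0,0,-0.9],[0,0,-0.9],[0,0,-0.9],[0,0,-0.9],[0,0,-0.9],[0,0,-0.9],[0,0,-0.9]],"hand":[1,1,1,1,1,1,1,1,1,1]}' 60
python3 -m crank '{"slide":[[0,0,0],[0,0,0],[0,0,0],[0,0,0],[0,0,0],[0,0,0],[0,0,0],[0,0,0],[0,0,0],[0,0,0]],"dr":[[0,0,-0.9],[0,0,-0.9],[0,0,-0.9],[0,0,-0.3],[0,0,0],[0,0,0],[0,0,0],[0,0,0],[0,0,0],[0,0,0]],"hand":[1,1,1,1,1,1,1,1,1,1]}' 60
python3 - <<'E'
from h import *
s=sensors.sense(); print(s["q"].round(2),s["wrist_torque"].round(2))
c=eyes.read_camera("scene"); cv2.imwrite("pics/s5.png",cv2.resize(c["img"][150:250,280:410,::-1],None,fx=5,fy=5,interpolation=cv2.INTER_CUBIC))
E
```

```text
clock: 12.12
tool_pos: [0.5454, -0.063, 0.1242]
tool_rot: [[-0.645, 0.764, 0.003], [0.764, 0.645, -0.0], [-0.002, 0.002, -1.0]]
wrist_force: [0.1, -0.0, 11.8]
finger_gap: 0.0508
grip_force: 60.0
clock: 12.95
tool_pos: [0.5454, -0.0631, 0.1241]
tool_rot: [[-0.871, 0.492, 0.003], [0.492, 0.871, -0.0], [-0.003, 0.001, -1.0]]
wrist_force: [1.1, 1.5, 11.7]
finger_gap: 0.0506
grip_force: 60.0
[-0.16  0.27  2.08  0.    0.78 -1.21] [ 0.19 -0.33  0.04]
```

View pics/s5.png

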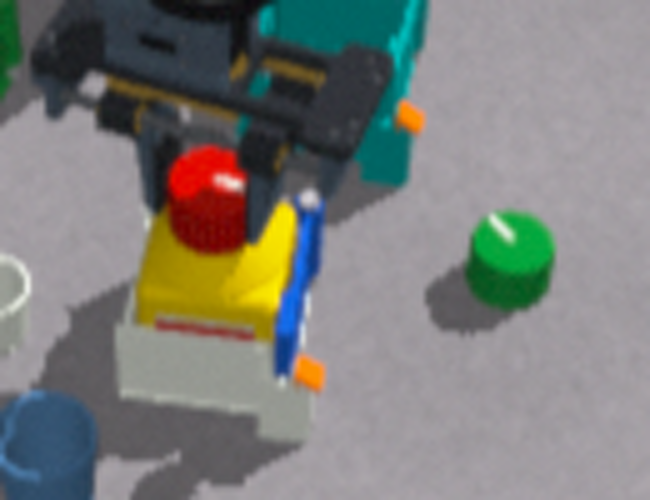

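The white line has turned to point to the right, crop (228,182), about 76°, and the gate is still shut. Now I lift gently.

```bash

python3 -m crank '{"slide":[[0,0,-0.1],[0,0,-0.1],[0,0,-0.1],[0,0,-0.1],[0,0,-0.1],[0,0,-0.1],[0,0,-0.1],[0,0,0],[0,0,0],[0,0,0]],"dr":[[0,0,0],[0,0,0],[0,0,0],[0,0,0],[0,0,0],[0,0,0],[0,0,0],[0,0,0],[0,0,0],[0,0,0]],"hand":[1,1,1,1,1,1,1,1,1,1]}' 60
```

```text
clock: 13.83
tool_pos: [0.5436, -0.0628, 0.1403]
tool_rot: [[-0.871, 0.492, -0.0], [0.492, 0.871, 0.0], [0.0, -0.0, -1.0]]
wrist_force: [0.2, 0.0, 0.4]
finger_gap: 0.0508
grip_force: 60.0
```

No load on the wrist, so the cap is free. Continuing up 80 mm.

```bash

python3 -m crank '{"slide":[[0,0,-0.4],[0,0,-0.4],[0,0,-0.4],[0,0,-0.4],[0,0,-0.4],[0,0,-0.4],[0,0,-0.4],[0,0,-0.3],[0,0,-0.1],[0,0,0]],"dr":[[0,0,0],[0,0,0],[0,0,0],[0,0,0],[0,0,0],[0,0,0],[0,0,0],[0,0,0],[0,0,0],[0,0,0]],"hand":[1,1,1,1,1,1,1,1,1,1]}' 60
python3 -m crank '{"slide":[[0,0,0],[0,0,0],[0,0,0],[0,0,0],[0,0,0],[0,0,0],[0,0,0],[0,0,0],[0,0,0],[0,0,0]],"dr":[[0,0,0],[0,0,0],[0,0,0],[0,0,0],[0,0,0],[0,0,0],[0,0,0],[0,0,0],[0,0,0],[0,0,0]],"hand":[1,1,1,1,1,1,1,1,1,1]}' 60
python3 - <<'E'
from h import *
c=eyes.read_camera("scene"); cv2.imwrite("pics/s6.png",cv2.resize(c["img"][130:250,270:410,::-1],None,fx=5,fy=5,interpolation=cv2.INTER_CUBIC))
E
```

```text
clock: 14.67
tool_pos: [0.5441, -0.0629, 0.2212]
tool_rot: [[-0.871, 0.492, 0.001], [0.492, 0.871, -0.0], [-0.001, 0.0, -1.0]]
wrist_force: [1.0, 0.7, -0.5]
finger_gap: 0.0509
grip_force: 60.0
clock: 15.5
tool_pos: [0.5438, -0.0628, 0.2205]
tool_rot: [[-0.871, 0.492, 0.0], [0.492, 0.871, 0.0], [-0.0, 0.0, -1.0]]
wrist_force: [0.5, -0.6, -0.8]
finger_gap: 0.051
grip_force: 60.0
```

View pics/s6.png

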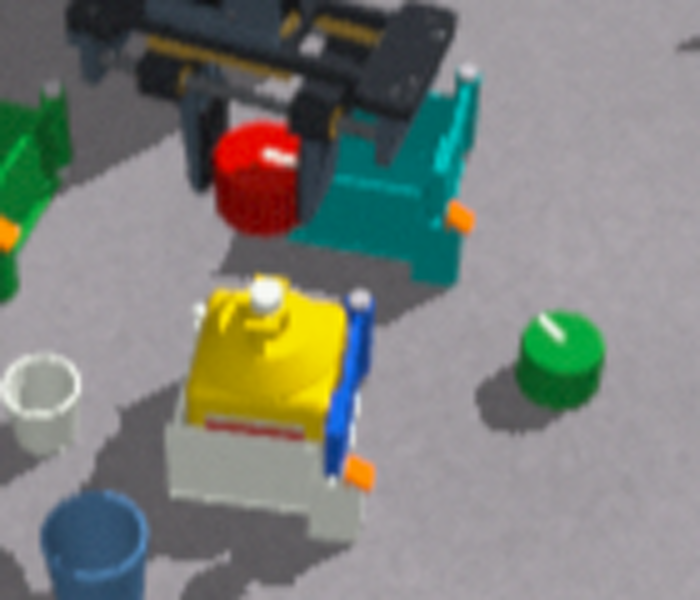

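The cap is held upright at crop (262,180), above the bare white mouth at (266,292). The bottle sits in the holder and the gate is shut at (350,380). Handing in.

```bash
python3 -c "
from rig import order; print(order.job_done())"
```

```text
the job is handed in; nothing more can be done
None
```

I handed the job in at about 15.5 s of the 51 s: gate shut on its stop with the bottle in the holder, and the red cap held upright about 8 cm above the mouth. The tab dropping behind the rim was inferred (the gate stayed shut after release), and the hand-in returned no verdict.

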